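# Load a board carrier under the clips of the soldering jig

### The arm

A 6-joint arm with a two-finger parallel gripper is mounted at the origin on the work surface. World frame = base frame: x ahead of the robot, y to its left, z up, the work surface at z = 0. Lengths are in m, angles in rad, forces in N, time in s.
With the tool pointing down it reaches from about 0.3 to 0.875 m from the base axis. Payload 6.4 kg.
Tool frame: the origin (TCP) lies on the mounting face of the last link; the fingertips stand 173 mm ahead of it and the grasp point (between the pads) lies 155 mm ahead of it (manip.grip_point_offset is the distance from the TCP to the grasp point, in m); z points along the fingers, x is the direction in which the jaws open and shut, and the axes are right-handed (so a half turn about z gives the same grasp; the last joint's range is limited). The gripper opens to 85 mm and grips with 20 to 120 N. Pads are 22 mm wide; open, the fingers measure 114 mm over their backs; the gripper's body (76 mm by 85 mm) begins 54 mm behind the grasp point. The pads swing forward as they close: fully open they stand 13 mm farther back than shut.
Start: joints at [-1.459, 0.181, 1.607, -0, 1.354, -0.206], TCP at [0.18, -0.546, 0.405] pointing down, gripper open.
Joint ranges: [-2.99, 2.99], [-0.89, 2.07], [0.3, 2.58], [-1.14, 4.28], [0, 2.63], [-3.12, 3.12]. Speed limits (rad/s): [2.57, 2.57, 3.01, 3.14, 3.14, 3.14].

### API

Orientations are given as a unit quaternion [x, y, z, w].
In Python, from cell import manip, viewer, order gives the robot as it stands.
- The arm moves only by the shell command python3 -m creep 'ROWS' [OPENING] [FORCE]. ROWS is JSON, a list of rows, each an object with "offset": the shift along the tool's x, y, z in units of 25 mm (1.0 is 25 mm), a list of three; "turn": the turn about the tool's z in units of 8 degrees (1.0 is 8 degrees). A call has 1 to 8 rows; each row shifts and turns the commanded pose from where the row before left it, along the tool's axes as they then stand; what a row does not reach is not made up. A row lasts 1/8 s, in which the tool goes at most 62.5 mm and 10.7 degrees, less where a joint would pass 70% of its speed; a pose out of reach is approached as far as the arm can. A call is refused whole if a number of a shift passes 1 or a number of a turn 1, either way. A call with a gripper value outside its range is refused whole. OPENING is the gripper command: -1 is fully open, 1 is shut, values between are in proportion, set as the call begins (- or left out, the last holds). The fingers move at their own pace and stop on an object; FORCE is the grip in N (left out, the last holds). Time passes only in rows, so rows that do not move let the fingers close. It gives the time, the measured TCP pose, the force and the opening at its end, in the units of the state.
- manip.read_state(): the state, without advancing time (a new reading comes with each control period).
- viewer.capture(name): name is "scene" or "top" or "wrist"; returns the picture (480x640x3 uint8, red, green, blue); there is no depth.
- viewer.camera_params(name): a dict with "K" (3x3 intrinsics, pixels), "world_to_cam" (4x4, takes a point from world to camera coordinates); the wrist camera has in their place "T_tool_cam" (4x4, takes a point from camera to tool coordinates, whose origin is the TCP and whose axes are the tool frame's). Camera axes: x right, y down, z forward; pixel columns grow to the right and rows downward; lengths in m; the calibration is good to about 2 mm. A picture is of the moment at which its call begins: read the wrist's pose just before it. camera_params takes no time and is no camera call.
- order.finish_job(): hands the job in, once; it reports no verdict.
The state is a dict: "time": time; "joints": joint angles; "dq": joint speeds; "joint_torque": joint torques, N m; "eef_pos": TCP position; "tool_rot": TCP orientation; "ft_force": force on the tool from outside, world axes, zero at the start; "ft_torque": the same for the moment, N m; "grip_width": opening from 0.0 (shut) to 1.0 (fully open).
Only numpy, scipy, OpenCV 4.12 (cv2) and the standard library are available. Lean on these libraries where they do the work, as an engineer would, in place of code of your own. Each camera call takes 0.05 s, during which the arm holds its last target.

### The job

Pick up the narrow circuit-board carrier by its grip block and slide it, ribbed end first, along the soldering jig under its two sprung clips, so that they ride up over the rib and snap down on the board behind it. Leave the carrier lying flat and fully home against the end stop, and let go. The wide carrier does not fit this jig.

Things in the scene. Friction and masses are not known exactly. Their poses are not given: they have to be found in the camera images.
- carrier: Narrow grey carrier lying on the table, 140 (x) by 60 (y) by 6 mm, green board let in flush. Rib across its +x edge: 16 mm long, top at 11 mm. Black grip block 22 (x) by 36 (y) mm, centred at x=-58 mm, top at 40 mm; pinch either way. Heights from the underside. Origin: underside centre, z up. 150 g. Not the 100 mm wide one about 200 mm to one side. Other clutter is under 65 mm high.
- stage: Jig, fixed: dark steel plate, x=-140 to 110, y=+-60 mm, top at z=18 mm. Origin on the table, z up; a carrier slides in along +x, roughly away from the robot. Lay it on the bare -x part, front edge at x<=5 mm. Guide lips 6 mm high, y=+-42 mm, from x=0, flared before. Sprung stop, face at x=75 mm, gives 8 mm at 7 N: a carrier home has its origin at x=5, y=0, z=18 mm. Clips stay below z=50 mm.
- clip_left (a joint): Angle (rad) of the sprung steel clip at stage y=+15 mm: leaf 12 mm wide, hinge at x=103 mm, rounded nose at x=43 mm, upturned lead-in tip, end at x=11 mm, 15 mm above the plate. 0: shut, nose 2 mm above the plate; grows as it rises: 0.15 nose on the rib, 0.07 nose on the board behind it. Spring under 1 N; pushing under both takes about 1 to 4 N.
- clip_right (a joint): The same clip at stage y=-15 mm.
Things that resemble listed ones, but are neither listed nor needed, are in the scene too. Leave any red look-alike of the carrier alone.

How it is judged:
On the way:
1. the clips ride up over the rib of the carrier (value of joint any of clip_left, clip_right above 0.11 rad and horizontal distance between carrier and stage below 0.07 m).
At the end, for the whole second after the job is handed in: The narrow carrier lies flat on the jig (within 4 mm in height, 0.06 rad of tilt), home against the end stop to within 10 mm, within 15 mm of the centre line and 0.2 rad of the jig's direction, at rest, with both clips snapped down on it behind the rib (each between 0.03 and 0.105 rad) (x of carrier in the frame of stage between -0.005 and 0.015 m and y of carrier in the frame of stage between -0.015 and 0.015 m and z of carrier in the frame of stage between 0.014 and 0.022 m and angle between carrier's own z axis and vertical below 0.06 rad and angle between the x axis of carrier and the x axis of stage, either way round below 0.2 rad and value of joint clip_left between 0.03 and 0.105 rad and value of joint clip_right between 0.03 and 0.105 rad and linear speed of carrier below 0.02 m/s); the robot touches nothing.
It also fails if it takes over 42 s, if anything falls off the work surface, if the arm or the gripper's body presses on something with over 40 N, if the wrist force passes 120 N, or if a joint passes its speed limit or range.

## Working session

There is one attempt and no reset: what is moved stays moved. The work goes in short steps, Python scripts to look and compute and a shell command to move; the robot and the scene stay as the last step left them, time stands still between calls to the robot, and variables do not carry over. Pictures are saved under pics/ and viewed, and the job is handed in when it is done.

```bash
mkdir -p pics; ls
python3 - <<'E'
from cell import manip, viewer, order
import cv2
for n in ("scene","top","wrist"):
    s=manip.read_state()
    im=viewer.capture(n); cv2.imwrite(f"pics/{n}0.png",im[:,:,::-1])
print(s, manip.grip_point_offset)
for n in ("scene","top","wrist"): print(viewer.camera_params(n))
E
```

```text
pics
{'time': 0.1, 'joints': array([-1.45929973e+00,  1.81474190e-01,  1.60790241e+00,  3.29380189e-05,
        1.35381975e+00, -2.06297985e-01]), 'dq': array([ 0.00081135, -0.0007764 , -0.00400909, -0.00072197, -0.00011344,
       -0.00033748]), 'joint_torque': array([ 1.79945764e-04, -4.45874727e+01, -3.52238774e+01, -2.15387395e-04,
        4.14460665e-03,  3.92025868e-05]), 'eef_pos': array([ 0.17966805, -0.54597008,  0.40387255]), 'tool_rot': array([ 8.10081702e-01, -5.86316461e-01, -5.27592282e-04, -6.04038727e-04]), 'ft_force': array([-0.20321873, -0.49214201,  0.14382899]), 'ft_torque': array([ 0.01867894, -0.03063175,  0.04165848]), 'grip_width': 0.9984199276592931} 0.1547
{'K': array([[524.42409688,   0.        , 324.28453055],
       [  0.        , 524.42409688, 247.93951383],
       [  0.        ,   0.        ,   1.        ]]), 'world_to_cam': array([[-0.25395584,  0.9670523 , -0.01778405,  0.20976565],
       [ 0.53656023,  0.12555926, -0.83446869, -0.2032881 ],
       [-0.80474192, -0.22146041, -0.55076831,  1.54634987],
       [ 0.        ,  0.        ,  0.        ,  1
[... 253 characters left out ...]
      [-0.98932957, -0.02445318, -0.14362815,  0.53356002],
       [ 0.14376342, -0.00385761, -0.98960457,  0.92905003],
       [ 0.        ,  0.        ,  0.        ,  1.        ]])}
{'K': array([[380.28564231,   0.        , 326.44966801],
       [  0.        , 380.28564231, 237.82517036],
       [  0.        ,   0.        ,   1.        ]]), 'T_tool_cam': array([[ 9.99999889e-01, -3.93396987e-04,  2.59564585e-04,
         1.27915342e-03],
       [ 2.96181931e-04,  9.52929635e-01,  3.03191397e-01,
        -7.71630098e-02],
       [-3.66621367e-04, -3.03191286e-01,  9.52929646e-01,
         3.02876310e-02],
       [ 0.00000000e+00,  0.00000000e+00,  0.00000000e+00,
         1.00000000e+00]])}
```

View pics/top0.png

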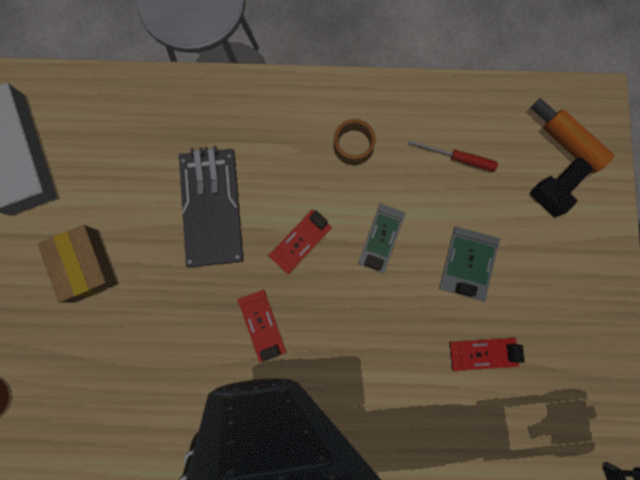

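View pics/scene0.png

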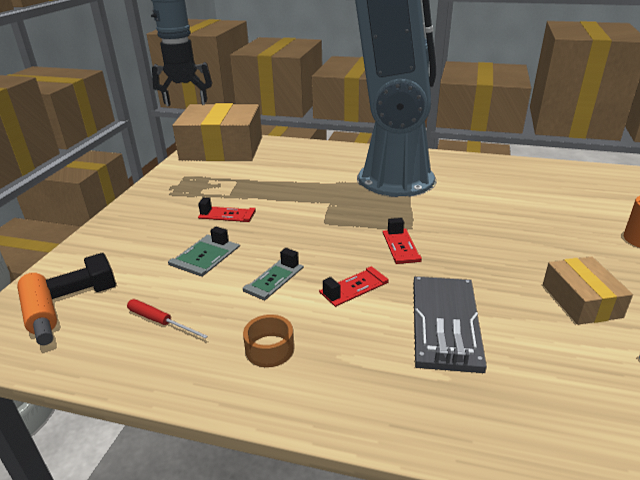

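View pics/wrist0.png

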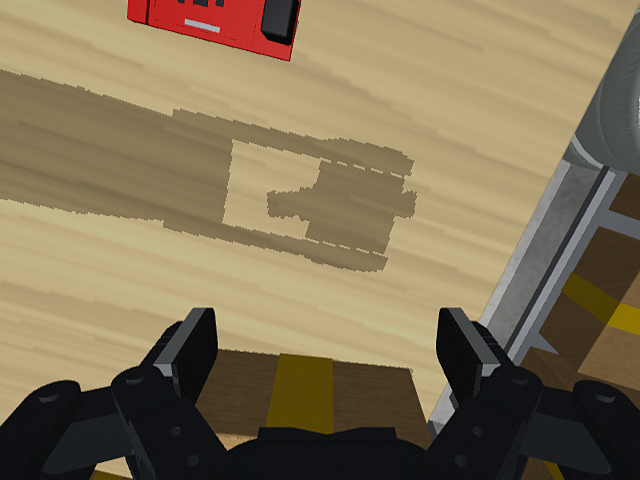

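The top view shows the narrow green carrier around (382,238), with its block at (374,262) and its rib toward (390,210). The jig is around (211,207), with the clips at its far end near (205,170). I'll enlarge both for corner readings.

Run:
```python
import cv2
im=cv2.imread("pics/top0.png")
cv2.imwrite("pics/c1.png",cv2.resize(im[195:285,345:425],None,fx=6.6,fy=6.6,interpolation=cv2.INTER_CUBIC))
cv2.imwrite("pics/j1.png",cv2.resize(im[140:275,165:255],None,fx=4.4,fy=4.4,interpolation=cv2.INTER_CUBIC))
```

```text
(no output)
```

View pics/c1.png

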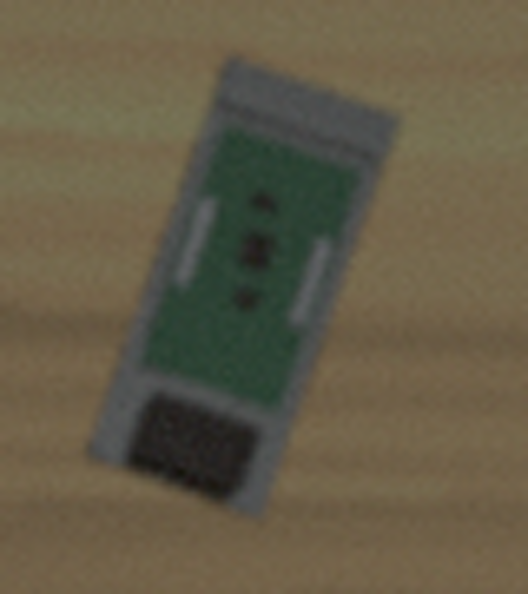

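View pics/j1.png

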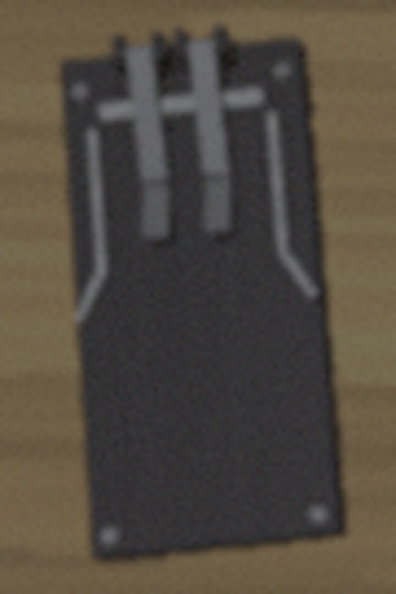

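```bash
cat > h.py <<'E'
import numpy as np
from scipy.optimize import least_squares
from scipy.spatial.transform import Rotation as R
from cell import manip, viewer, order
def T_of(x,y,a,z=0):
    T=np.eye(4);T[:2,:2]=[[np.cos(a),-np.sin(a)],[np.sin(a),np.cos(a)]];T[:3,3]=[x,y,z];return T
def proj(P,K,W):
    P=np.atleast_2d(P);c=(W[:3,:3]@P.T).T+W[:3,3];p=(K@c.T).T;return p[:,:2]/p[:,2:]
def wristcam(s):
    c=viewer.camera_params("wrist");T=np.eye(4);T[:3,:3]=R.from_quat(s["tool_rot"]).as_matrix();T[:3,3]=s["eef_pos"]
    return c["K"],np.linalg.inv(T@c["T_tool_cam"])
def fit(px,model,K,W,x0,z=0):
    model=np.array(model,float)/1000;px=np.array(px,float)
    def f(v):
        T=T_of(v[0],v[1],v[2],z);return (proj(model@T[:3,:3].T+T[:3,3],K,W)-px).ravel()
    r=least_squares(f,x0);return r.x,r.fun.reshape(-1,2)
def un(p,s,off): return (np.array(p,float)+.5)/s-.5+np.array(off)
E
python3 - <<'E'
from h import *
c=viewer.camera_params("top");K,W=c["K"],c["world_to_cam"]
v,r=fit(un([(230,58),(400,118),(90,455),(262,518),(155,392),(260,428)],6.6,(345,195)),
 [(70,30,11),(70,-30,11),(-70,30,6),(-70,-30,6),(-47,18,40),(-47,-18,40)],K,W,[.5,-.2,0]);print(v,np.degrees(v[2]));print(r.round(1))
v2,r=fit(un([(64,62),(300,40),(343,532),(98,557)],4.4,(165,140)),
 [(110,60,18),(110,-60,18),(-140,-60,18),(-140,60,18)],K,W,[.5,.2,0]);print(v2,np.degrees(v2[2]));print(r.round(1))
s=manip.read_state();M=R.from_quat(s["tool_rot"]).as_matrix();print(M.round(3))
g=T_of(*v)@np.array([-.058,0,0,1]);print("block",g[:3])
d=np.array([g[0],g[1],0.25])-s["eef_pos"];print("tool",M.T@d/0.025, "yaw tool x",np.degrees(np.arctan2(M[1,0],M[0,0])))
E
```

```text
[ 0.55088604 -0.18771267 -0.32460689] -18.59860459011679
[[-0.2 -0.3]
 [ 0.3 -0.1]
 [-0.6  0.2]
 [-0.1  0.3]
 [ 0.  -0.3]
 [ 0.6  0.2]]
[0.62378733 0.18350546 0.13284076] 7.611214699567544
[[-0.6 -0.4]
 [ 0.7 -1. ]
 [ 0.6  0.4]
 [-0.7  0.9]]
[[ 0.312 -0.95  -0.   ]
 [-0.95  -0.312  0.001]
 [-0.001 -0.    -1.   ]]
block [ 0.49591502 -0.16921437  0.        ]
tool [-10.35766417 -16.72348038   6.17904009] yaw tool x -71.79436445808558
```

```bash
python3 -m creep '[{"offset":[-0.61,-0.98,0.24],"turn":0.5},{"offset":[-0.54,-1,0.24],"turn":0},{"offset":[-0.54,-1,0.24],"turn":0},{"offset":[-0.54,-1,0.24],"turn":0},{"offset":[-0.54,-1,0.24],"turn":0},{"offset":[-0.54,-1,0.24],"turn":0},{"offset":[-0.54,-1,0.24],"turn":0},{"offset":[-0.54,-1,0.24],"turn":0}]' -1 40
python3 - <<'E'
from h import *
s=manip.read_state();M=R.from_quat(s["tool_rot"]).as_matrix();g=[.4959,-.1692,.30]
print((M.T@(np.array(g)-s["eef_pos"])/.025).round(2),np.degrees(np.arctan2(M[1,0],M[0,0])))
E
```

```text
time: 1.15
eef_pos: [0.3452, -0.3887, 0.3563]
tool_rot: [0.789, -0.614, -0.0, -0.0]
ft_force: [0.4, 0.1, 0.3]
grip_width: 0.997
[-7.03 -8.    2.25] -75.7954362959637
```

```bash
python3 -m creep '[{"offset":[-0.87,-0.98,0.28],"turn":0},{"offset":[-0.87,-0.98,0.28],"turn":0},{"offset":[-0.87,-0.98,0.28],"turn":0},{"offset":[-0.87,-0.98,0.28],"turn":0},{"offset":[-0.87,-0.98,0.28],"turn":0},{"offset":[-0.87,-0.98,0.28],"turn":0},{"offset":[-0.87,-0.98,0.28],"turn":0},{"offset":[-0.87,-0.98,0.28],"turn":0}]'
python3 -m creep '[{"offset":[0,0,0],"turn":1},{"offset":[0,0,0],"turn":1},{"offset":[0,0,0],"turn":1},{"offset":[0,0,0],"turn":1},{"offset":[0,0,0],"turn":0.1},{"offset":[0,0,0],"turn":0}]'
python3 - <<'E'
from h import *
import cv2
s=manip.read_state();np.save("s1.npy",s,allow_pickle=True)
im=viewer.capture("wrist");cv2.imwrite("pics/w1.png",im[:,:,::-1])
M=R.from_quat(s["tool_rot"]).as_matrix();g=[.4959,-.1692,.18]
print((M.T@(np.array(g)-s["eef_pos"])/.025).round(2),np.degrees(np.arctan2(M[1,0],M[0,0])))
E
```

```text
time: 2.15
eef_pos: [0.4924, -0.1717, 0.3003]
tool_rot: [0.789, -0.614, -0.0, 0.0]
ft_force: [-0.1, -0.4, 0.2]
grip_width: 1.001
time: 2.9
eef_pos: [0.4919, -0.1727, 0.3005]
tool_rot: [-0.585, 0.811, 0.0, -0.0]
ft_force: [0.4, 0.1, 0.7]
grip_width: 0.999
[-0.18 -0.11  4.82] -108.45566538527764
```

View pics/w1.png

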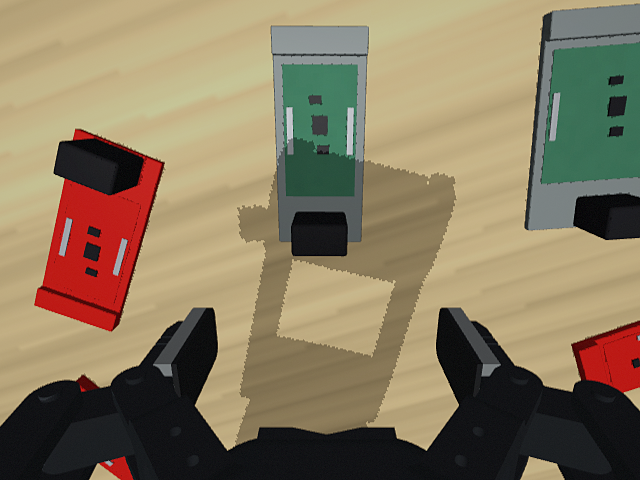

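The wrist view shows the narrow carrier nearly square to the tool: rib front corners (271,27) and (369,27), rear corners (278,242) and (361,241), block top around (319,223).

Run:
```python
from h import *
import cv2
s=np.load("s1.npy",allow_pickle=True).item();K,W=wristcam(s)
v,r=fit([(271,27),(369,27),(278,242),(361,241)],[(70,30,11),(70,-30,11),(-70,30,6),(-70,-30,6)],K,W,[.55,-.187,-.32])
print(v,np.degrees(v[2]),r.round(1))
im=cv2.imread("pics/w1.png")
T=T_of(*v)
for m in [(-47,18,40),(-47,-18,40),(-69,18,40),(-69,-18,40)]:
    p=proj((T@np.append(np.array(m)/1000,1))[:3],K,W)[0];print(p.round(1))
    cv2.circle(im,tuple(int(q) for q in p.round()),1,(0,255,255),-1)
cv2.imwrite("pics/w1c.png",cv2.resize(im[180:270,260:380],None,fx=6,fy=6))
M=R.from_quat(s["tool_rot"]).as_matrix();g=(T@[-.058,0,0,1])[:3];g[2]=.1547+.027;print(g)
print((M.T@(np.array(g)-s["eef_pos"])/.025).round(2))
```

```text
[ 0.55014273 -0.18883949 -0.32860276] -18.82755135411711 [[-0.6 -1. ]
 [ 0.2 -0.3]
 [ 0.8  0.2]
 [-0.3  1.7]]
[290.2 224.5]
[347.5 224.9]
[291.  257.4]
[346.7 257.7]
[ 0.49524607 -0.17012168  0.1817    ]
[-0.14 -0.1   4.75]
```

View pics/w1c.png

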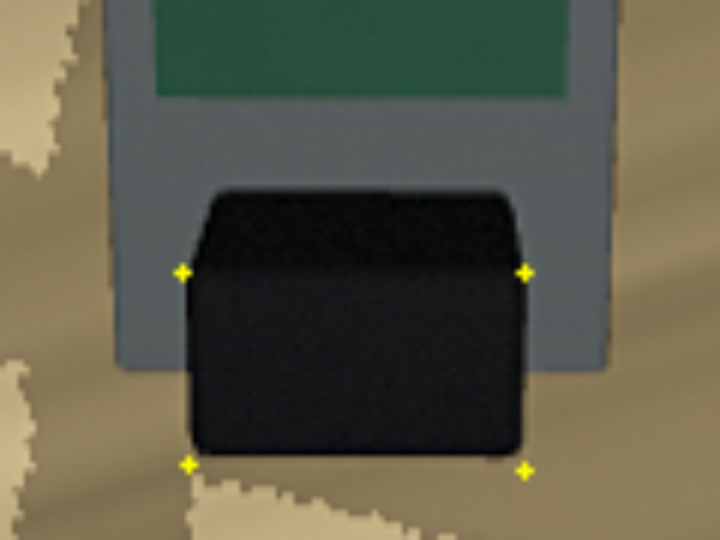

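```bash
python3 -m creep '[{"offset":[-0.14,-0.12,0.9],"turn":0.04},{"offset":[0,0,1],"turn":0},{"offset":[0,0,1],"turn":0},{"offset":[0,0,1],"turn":0},{"offset":[0,0,0.6],"turn":0},{"offset":[0,0,0.25],"turn":0},{"offset":[0,0,0],"turn":0}]'
python3 -m creep '[{"offset":[0,0,0],"turn":0},{"offset":[0,0,0],"turn":0},{"offset":[0,0,0],"turn":0},{"offset":[0,0,0],"turn":0},{"offset":[0,0,0],"turn":0}]' 1 50
```

```text
time: 3.82
eef_pos: [0.496, -0.1704, 0.182]
tool_rot: [-0.581, 0.814, 0.0, -0.0]
ft_force: [-0.4, 0.5, 0.0]
grip_width: 1.003
time: 4.45
eef_pos: [0.4963, -0.1706, 0.1827]
tool_rot: [-0.581, 0.814, -0.001, 0.0]
ft_force: [0.4, 0.6, 5.5]
grip_width: 0.412
```

Block is held (opening 0.41, about 35 mm). I'll cross-check the jig pose in the scene picture while planning the transfer.

Run:
```python
import cv2
im=cv2.imread("pics/scene0.png")
cv2.imwrite("pics/s1.png",cv2.resize(im[265:380,400:500],None,fx=5,fy=5,interpolation=cv2.INTER_CUBIC))
```

```text
(no output)
```

View pics/s1.png

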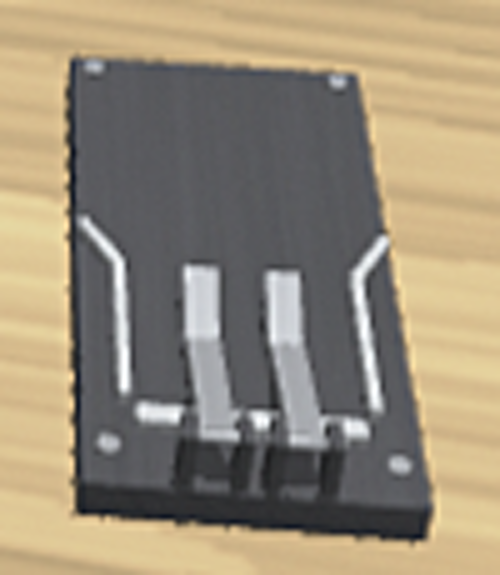

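The crop shows the jig's plate-top corners at (70,58), (355,73), (432,508) and (77,487), with the clips toward the viewer.

Run:
```python
from h import *
c=viewer.camera_params("scene");K,W=c["K"],c["world_to_cam"]
v2,r=fit(un([(70,58),(355,73),(432,508),(77,487)],5,(400,265)),
 [(-140,-60,18),(-140,60,18),(110,60,18),(110,-60,18)],K,W,[.62,.18,.13]);print(v2,np.degrees(v2[2]),r.round(1))
vt=np.array([.62379,.18351,.13284]);S=(v2+vt)/2;print(S);np.save("stage.npy",S)
s=manip.read_state();M=R.from_quat(s["tool_rot"]).as_matrix()
yaw=np.arctan2(M[1,0],M[0,0]);print("yaw",np.degrees(yaw))
Tst=T_of(*S)
for x in(-.070,.005):
  g=(Tst@[x-.058,0,0,1])[:3];g[2]=.1827+.018
  d=g-s["eef_pos"];print("tcp",g,"world d",d)
print("turn units",-( (S[2]-np.pi/2)-yaw)/np.radians(8))
print("tool d now axes",M.T@((Tst@[-.128,0,0,1])[:3]-s["eef_pos"])/.025)
```

```text
[0.62349853 0.1858587  0.130785  ] 7.493428304338194 [[-0.6 -0.3]
 [ 0.2  0.2]
 [ 0.2  0.7]
 [ 0.1 -0.7]]
[0.62364427 0.18468435 0.1318125 ]
yaw -108.90855697635088
tcp [0.49675463 0.16786116 0.2007    ] world d [0.00045478 0.33841601 0.01801135]
tcp [0.57110403 0.1777185  0.2007    ] world d [0.07480418 0.34827334 0.01801135]
turn units -3.3076071004723637
tool d now axes [-12.81356118   4.37857332   7.2994475 ]
```

```bash
python3 -m creep '[{"offset":[0,0,-0.4],"turn":0},{"offset":[0,0,-0.8],"turn":0},{"offset":[0,0,-0.9],"turn":-0.8},{"offset":[0,0,-0.8],"turn":-0.9},{"offset":[0,0,-0.2],"turn":-0.9},{"offset":[0,0,0],"turn":-0.7},{"offset":[-0.4,-0.1,0],"turn":0},{"offset":[-0.8,-0.1,0],"turn":0}]'
python3 -m creep '[{"offset":[-0.96,-0.13,0],"turn":0},{"offset":[-0.96,-0.13,0],"turn":0},{"offset":[-0.96,-0.13,0],"turn":0},{"offset":[-0.96,-0.13,0],"turn":0},{"offset":[-0.96,-0.13,0],"turn":0},{"offset":[-0.96,-0.13,0],"turn":0},{"offset":[-0.96,-0.13,0],"turn":0},{"offset":[-0.96,-0.13,0],"turn":0}]'
python3 -m creep '[{"offset":[-0.96,-0.13,0],"turn":0},{"offset":[-0.96,-0.13,0],"turn":0},{"offset":[-0.96,-0.13,0],"turn":0},{"offset":[-0.96,-0.13,0],"turn":0},{"offset":[-0.5,-0.1,0],"turn":0},{"offset":[0,0,0],"turn":0},{"offset":[0,0,0],"turn":0}]'
python3 - <<'E'
from h import *
import cv2
s=manip.read_state();np.save("s2.npy",s,allow_pickle=True)
for n in("wrist","scene"): cv2.imwrite(f"pics/{n}2.png",viewer.capture(n)[:,:,::-1])
S=np.load("stage.npy");M=R.from_quat(s["tool_rot"]).as_matrix()
g=(T_of(*S)@[-.128,0,0,1])[:3];g[2]=.1827+.018
print(s["eef_pos"],(M.T@(g-s["eef_pos"])/.025).round(2),np.degrees(np.arctan2(M[1,0],M[0,0])),M[:,2].round(4),s["ft_force"],s["grip_width"])
E
```

```text
time: 5.45
eef_pos: [0.4968, -0.1393, 0.2594]
tool_rot: [0.751, -0.661, -0.0, -0.0]
ft_force: [0.2, -0.1, -1.2]
grip_width: 0.411
time: 6.45
eef_pos: [0.4969, 0.0559, 0.2592]
tool_rot: [0.752, -0.66, -0.0, 0.0]
ft_force: [0.6, 0.4, -1.9]
grip_width: 0.414
time: 7.32
eef_pos: [0.4988, 0.1631, 0.2593]
tool_rot: [0.752, -0.66, -0.0, 0.0]
ft_force: [0.5, -0.8, -2.0]
grip_width: 0.415
[0.49877925 0.16308141 0.25931096] [-0.2   0.05  2.34] -82.52716935594914 [-4.e-04 -3.e-04 -1.e+00] [ 0.48670901 -0.7804698  -2.01802082] 0.4147540853334499
```

View pics/wrist2.png

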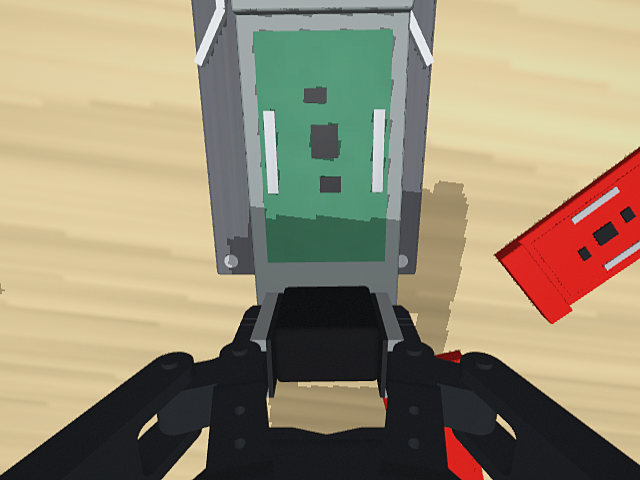

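View pics/scene2.png

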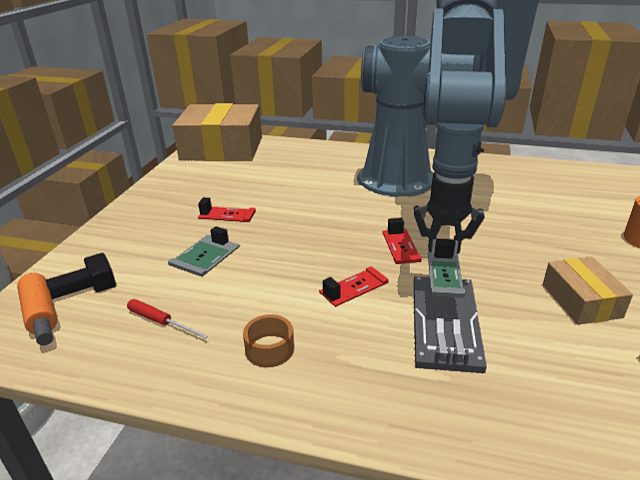

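The wrist view shows the board held centrally over the jig's bare end. The plate's rear corners are at (218,272) and (415,272), so it needs about 6 mm toward tool −x, which agrees with the computed −0.2. Lowering.

```bash
python3 -m creep '[{"offset":[-0.22,0.05,0.5],"turn":0},{"offset":[0,0,0.8],"turn":0},{"offset":[0,0,0.6],"turn":0},{"offset":[0,0,0.25],"turn":0},{"offset":[0,0,0.08],"turn":0},{"offset":[0,0,0],"turn":0}]'
python3 -m creep '[{"offset":[0,0,0.06],"turn":0},{"offset":[0,0,0.04],"turn":0},{"offset":[0,0,0],"turn":0}]'
python3 - <<'E'
from h import *
import cv2
s=manip.read_state()
for n in("wrist","scene"): cv2.imwrite(f"pics/{n}3.png",viewer.capture(n)[:,:,::-1])
S=np.load("stage.npy");M=R.from_quat(s["tool_rot"]).as_matrix()
print((np.linalg.inv(T_of(*S))@np.append(s["eef_pos"],1)*1000).round(1),s["ft_force"],s["ft_torque"])
E
```

```text
time: 8.18
eef_pos: [0.4972, 0.1687, 0.204]
tool_rot: [0.752, -0.659, 0.0, -0.0]
ft_force: [-0.0, -0.8, -2.2]
grip_width: 0.415
time: 8.55
eef_pos: [0.497, 0.1687, 0.2013]
tool_rot: [0.752, -0.659, 0.0, -0.0]
ft_force: [0.0, 0.6, -2.2]
grip_width: 0.413
[-1.277e+02  8.000e-01  2.013e+02  1.000e+03] [ 0.00314016  0.57120788 -2.20240955] [0.00992244 0.12059985 0.02089314]
```

View pics/wrist3.png

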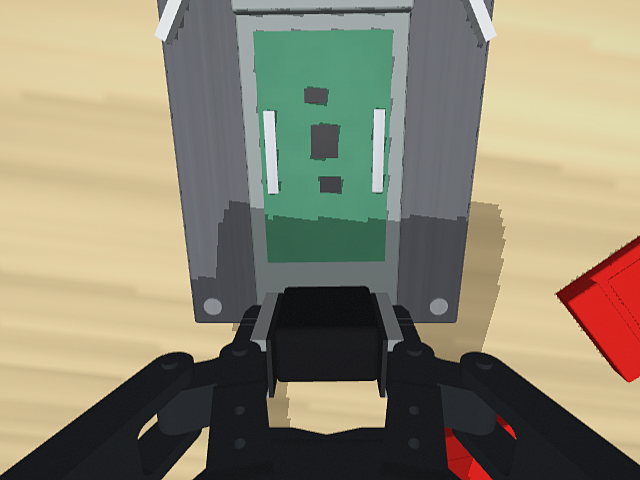

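Run:
```python
import cv2
im=cv2.imread("pics/scene3.png")
cv2.imwrite("pics/s3.png",cv2.resize(im[220:380,390:510],None,fx=5,fy=5,interpolation=cv2.INTER_CUBIC)[:590])
```

```text
(no output)
```

View pics/s3.png

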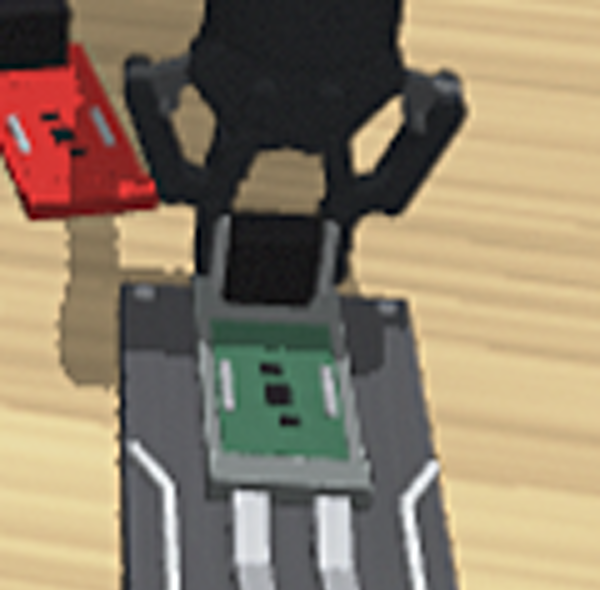

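The board is centred between the flared lips at (160,35) and (490,35), with its rib just short of the clip tips. There is no plate contact force yet, so I'll feel for it in small steps.

```bash
python3 -m creep '[{"offset":[0,0,0.04],"turn":0},{"offset":[0,0,0],"turn":0}]'; python3 -m creep '[{"offset":[0,0,0.04],"turn":0},{"offset":[0,0,0],"turn":0}]'
```

```text
time: 8.9
eef_pos: [0.4971, 0.1687, 0.2007]
tool_rot: [0.752, -0.659, 0.0, -0.0]
ft_force: [-2.4, -0.3, 4.8]
grip_width: 0.412
time: 9.15
eef_pos: [0.4972, 0.1687, 0.2007]
tool_rot: [0.752, -0.659, 0.0, 0.0]
ft_force: [-7.8, -1.7, 15.5]
grip_width: 0.414
```

Contact with the plate. I'll ease off slightly and slide in.

```bash
python3 -m creep '[{"offset":[0,0,-0.03],"turn":0},{"offset":[0,-0.2,0],"turn":0},{"offset":[0,-0.2,0],"turn":0},{"offset":[0,-0.2,0],"turn":0},{"offset":[0,-0.2,0],"turn":0},{"offset":[0,-0.2,0],"turn":0}]'
python3 - <<'E'
from h import *
import cv2
s=manip.read_state()
for n in("wrist","scene"): im=viewer.capture(n);cv2.imwrite(f"pics/{n}4.png",im[:,:,::-1])
cv2.imwrite("pics/s4.png",cv2.resize(im[250:380,390:510,::-1],None,fx=4.5,fy=4.5,interpolation=cv2.INTER_CUBIC))
S=np.load("stage.npy");print((np.linalg.inv(T_of(*S))@np.append(s["eef_pos"],1)*1000).round(1),s["ft_force"],s["ft_torque"])
E
```

```text
time: 9.9
eef_pos: [0.5207, 0.1721, 0.2007]
tool_rot: [0.752, -0.659, -0.002, 0.002]
ft_force: [-14.6, -1.7, 18.3]
grip_width: 0.412
[-103.7    1.   200.7 1000. ] [-14.56668327  -1.71430849  18.31608436] [-1.03624288e-01  1.84266950e+00 -8.77878253e-04]
```

View pics/s4.png

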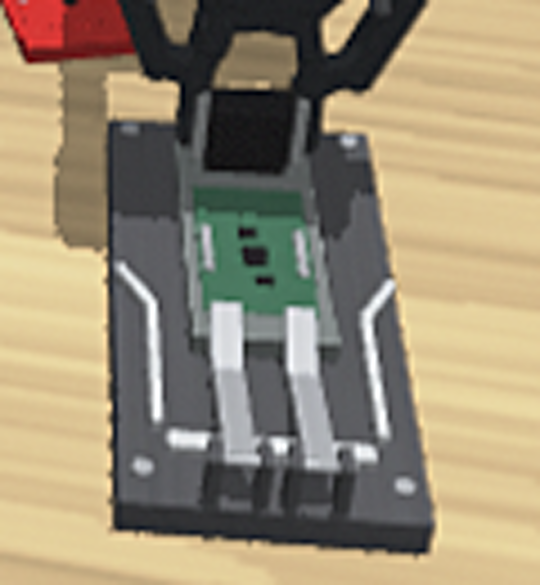

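The clips' tips now lie over the rib, as intended. Down-force is higher than needed, so I'll ease off and go on.

```bash
python3 -m creep '[{"offset":[0,0,-0.04],"turn":0},{"offset":[0,-0.2,0],"turn":0},{"offset":[0,-0.2,0],"turn":0},{"offset":[0,-0.2,0],"turn":0},{"offset":[0,-0.2,0],"turn":0},{"offset":[0,-0.2,0],"turn":0}]'
python3 - <<'E'
from h import *
s=manip.read_state()
S=np.load("stage.npy");print((np.linalg.inv(T_of(*S))@np.append(s["eef_pos"],1)*1000).round(1),s["ft_force"],s["ft_torque"])
E
```

```text
time: 10.75
eef_pos: [0.546, 0.1752, 0.2007]
tool_rot: [0.752, -0.659, -0.001, 0.001]
ft_force: [-5.7, -0.4, 5.5]
grip_width: 0.414
[-7.820e+01  8.000e-01  2.007e+02  1.000e+03] [-5.74007911 -0.38013647  5.52716662] [-0.0089965   0.87719036  0.05252254]
```

```bash
python3 -m creep '[{"offset":[0,-0.2,0],"turn":0},{"offset":[0,-0.2,0],"turn":0},{"offset":[0,-0.2,0],"turn":0},{"offset":[0,-0.2,0],"turn":0},{"offset":[0,-0.15,0],"turn":0},{"offset":[0,0,0],"turn":0}]'
python3 - <<'E'
from h import *
import cv2
s=manip.read_state()
for n in("top","scene"): im=viewer.capture(n);cv2.imwrite(f"pics/{n}5.png",im[:,:,::-1])
cv2.imwrite("pics/s5.png",cv2.resize(im[270:380,400:500,::-1],None,fx=5.4,fy=5.4,interpolation=cv2.INTER_CUBIC))
S=np.load("stage.npy");print((np.linalg.inv(T_of(*S))@np.append(s["eef_pos"],1)*1000).round(1),s["ft_force"],s["ft_torque"])
E
```

```text
time: 11.5
eef_pos: [0.5704, 0.1783, 0.2007]
tool_rot: [0.752, -0.659, 0.0, -0.0]
ft_force: [-1.9, -0.5, 0.5]
grip_width: 0.413
[-5.370e+01  7.000e-01  2.007e+02  1.000e+03] [-1.91908202 -0.4944918   0.53635997] [0.11163389 0.21969737 0.06306279]
```

View pics/s5.png

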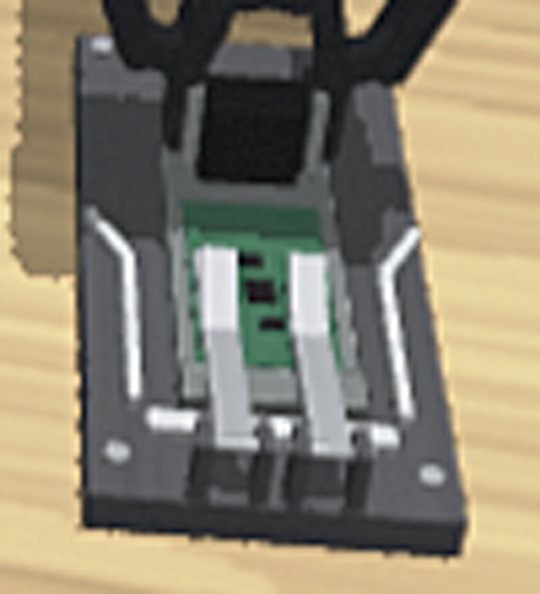

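The clips now lie on the board behind the rib, and the rib front (row ~400) is just short of the white stop bar (~415). I'll feel for the stop.

```bash
python3 -m creep '[{"offset":[0,-0.1,0],"turn":0},{"offset":[0,0,0],"turn":0}]'; python3 -m creep '[{"offset":[0,-0.1,0],"turn":0},{"offset":[0,0,0],"turn":0}]'
```

```text
time: 11.85
eef_pos: [0.5724, 0.1786, 0.2007]
tool_rot: [0.752, -0.659, -0.0, 0.0]
ft_force: [-5.0, -0.4, 0.9]
grip_width: 0.411
time: 12.1
eef_pos: [0.5746, 0.1789, 0.2008]
tool_rot: [0.752, -0.659, -0.001, 0.001]
ft_force: [-7.7, -1.1, 2.9]
grip_width: 0.418
```

Stop engaged (force rising to about 8 N). I'll back off 2 mm, release, and retreat upward.

```bash
python3 -m creep '[{"offset":[0,0.08,0],"turn":0},{"offset":[0,0,0],"turn":0}]'; python3 -m creep '[{"offset":[0,0,0],"turn":0},{"offset":[0,0,0],"turn":0},{"offset":[0,0,0],"turn":0},{"offset":[0,0,0],"turn":0}]' -0.5
python3 - <<'E'
from h import *
import cv2
s=manip.read_state();cv2.imwrite("pics/w6.png",viewer.capture("wrist")[:,:,::-1]);print(s["grip_width"],s["ft_force"])
E
```

```text
time: 12.35
eef_pos: [0.5731, 0.1787, 0.2009]
tool_rot: [0.752, -0.659, 0.0, -0.0]
ft_force: [-1.9, -0.3, -2.2]
grip_width: 0.412
time: 12.85
eef_pos: [0.5732, 0.1786, 0.2011]
tool_rot: [0.752, -0.659, 0.0, -0.0]
ft_force: [0.0, 0.2, -0.5]
grip_width: 0.751
0.7506774874224158 [ 4.68594175e-04  2.32651753e-01 -5.13123486e-01]
```

View pics/w6.png

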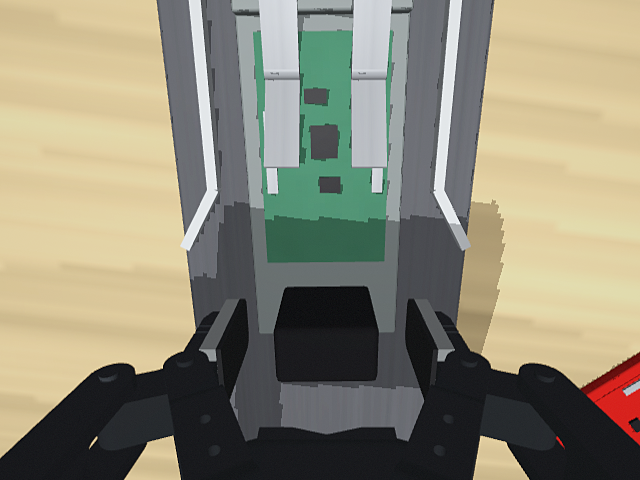

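The wrist view shows the pads at (235,350) and (420,350), clear of the block at (325,340). Both clips lie on the board behind the rib. Retreating.

```bash
python3 -m creep '[{"offset":[0,0,-0.4],"turn":0},{"offset":[0,0,-0.9],"turn":0},{"offset":[0,0.3,-1],"turn":0},{"offset":[0,0.5,-1],"turn":0},{"offset":[0,0.5,-1],"turn":0},{"offset":[0,0.5,-1],"turn":0},{"offset":[0,0.3,-0.5],"turn":0},{"offset":[0,0,0],"turn":0}]'
python3 - <<'E'
from h import *
import cv2
s=manip.read_state();np.save("s7.npy",s,allow_pickle=True)
cv2.imwrite("pics/w7.png",viewer.capture("wrist")[:,:,::-1])
im=viewer.capture("scene")
cv2.imwrite("pics/s7.png",cv2.resize(im[250:380,395:505,::-1],None,fx=4.6,fy=4.6,interpolation=cv2.INTER_CUBIC))
print(s["time"],s["ft_force"],s["eef_pos"])
E
```

```text
time: 13.9
eef_pos: [0.5211, 0.1719, 0.3472]
tool_rot: [0.752, -0.659, 0.001, -0.001]
ft_force: [-0.7, -0.1, -0.6]
grip_width: 0.751
13.9 [-0.6608736  -0.11022754 -0.55880521] [0.52106099 0.17188412 0.34715255]
```

View pics/w7.png

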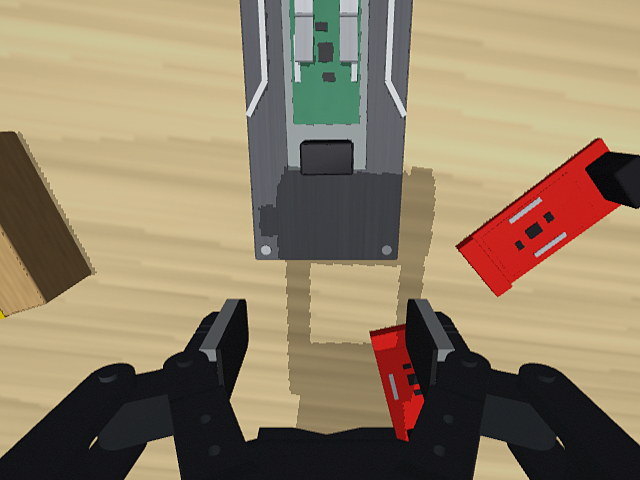

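View pics/s7.png

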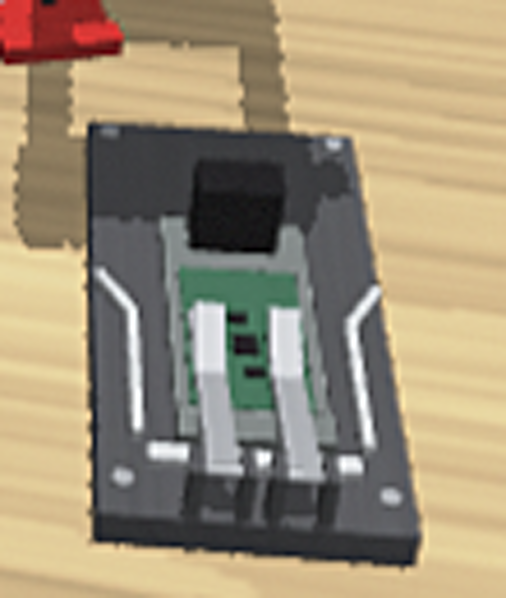

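The wrist view shows plate rear corners (256,259) and (397,258), and carrier rear corners about (287,173) and (366,171). The carrier lies between the lips with the clips down on it. I'll check the numbers.

Run:
```python
from h import *
s=np.load("s7.npy",allow_pickle=True).item();K,W=wristcam(s);C=np.linalg.inv(W)
def bp(p,z):
    d=C[:3,:3]@np.linalg.inv(K)@[*p,1];return (C[:3,3]+d*(z-C[2,3])/d[2])
S=np.load("stage.npy");Ti=np.linalg.inv(T_of(*S))
for p,z in [((256,259),.018),((397,258),.018),((287,173),.024),((366,171),.024),((300,174),.058),((353,174),.058)]:
    print(p,(Ti@np.append(bp(p,z),1)*1000).round(1))
```

```text
(256, 259) [-138.8   58.5   18.  1000. ]
(397, 258) [-138.   -59.8   18.  1000. ]
(287, 173) [ -66.2   29.6   24.  1000. ]
(366, 171) [ -64.7  -31.    24.  1000. ]
(300, 174) [ -62.2   17.3   58.  1000. ]
(353, 174) [ -62.2  -18.7   58.  1000. ]
```

Relative to the plate edge the carrier origin is about x = +3 to +6 mm, y ≈ 0, so it is home.

```bash
python3 -c "
from cell import order;print(order.finish_job())"
```

```text
the job is handed in; nothing more can be done
None
```

I picked up the narrow carrier by its grip block, laid it on the bare end of the jig and slid it under both clips to the sprung stop. I then let go, raised the gripper clear and handed the job in at about 14 s of robot time.

**Position:** in the last pictures the carrier's origin is at about x = +3 to +6 mm and y ≈ 0 in the jig frame, where home is x = 5 mm. It is square to the jig, and by eye it lies flat.

**Clips:** both lie on the board behind the rib. The push force fell to about 2 N there, then rose to about 8 N against the stop. I could not read the clip angles directly, so "snapped down" rests on the pictures and that force pattern.

**Forces:** the highest wrist force in my readings was about 23 N, early in the slide when I was pressing down harder than intended. I eased off, and no check failed.

**Disagreement:** the top and scene cameras differed by about 2 mm on where the jig is, so I used the average.

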